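# Change the slats in the bench press

## Robot

A 6-joint arm with a two-finger parallel gripper is mounted at the origin on the work surface. World frame = base frame: x ahead of the robot, y to its left, z up, the work surface at z = 0. Lengths are in m, angles in rad, forces in N, time in s.
With the tool pointing down it reaches from about 0.3 to 0.775 m from the base axis. Payload 14.6 kg.
Tool frame: the origin (TCP) lies at the very end of the fingers, on their centre line; the grasp point (between the pads) lies 19 mm behind it; z points along the fingers, x is the direction in which the jaws open and shut, and the axes are right-handed (so a half turn about z gives the same grasp; the last joint's range is limited). The gripper opens to 94 mm and grips with 3 to 60 N. Pads are 16 mm wide; open, the fingers measure 119 mm over their backs; the gripper's body (75 mm by 177 mm) begins 78 mm behind the grasp point.
Start: joints at [-1.29, 0.3, 1.521, -0, 1.321, -0.067], TCP at [0.187, -0.517, 0.205] pointing down, gripper open.
Joint ranges: [-3.03, 3.03], [-0.79, 2.21], [0.23, 2.52], [-1.04, 4.18], [0, 3.07], [-2.55, 2.55]. Speed limits (rad/s): [2.22, 2.22, 2.57, 3.14, 3.14, 3.14].

## Interface

Orientations are given as [roll, pitch, yaw] about the fixed x, y, z axes, in that order (R = Rz(yaw) Ry(pitch) Rx(roll)).
In Python, from station import ctrl gives the robot as it stands.
- The arm moves only by the shell command python3 -m inch 'ROWS' [FORCE]. ROWS is JSON, one flat list of numbers, 7 for each row, row after row: the shift along the tool's x, y, z in cm, then the turn, a rotation vector about the tool's x, y, z in rad, then the opening, from 0 (shut) to 1 (fully open). In form: [tx, ty, tz, wx, wy, wz, claw, tx, ty, tz, wx, wy, wz, claw, ...]. A call has 1 to 20 rows; each row shifts and turns the commanded pose from where the row before left it, along the tool's axes as they then stand; what a row does not reach is not made up. A row lasts 1/8 s, in which the tool goes at most 62.5 mm and 10.7 degrees, less where a joint would pass 70% of its speed; a pose out of reach is approached as far as the arm can. A call is refused whole if a number of a shift passes 6.25 or a number of a turn 0.188, either way. A call with a gripper value outside its range is refused whole. The fingers move at their own pace and stop on an object; FORCE is the grip in N (left out, the last holds). Time passes only in rows, so rows that do not move let the fingers close. It gives the time, the measured TCP pose, the force and the opening at its end, in the units of the state.
- ctrl.get_obs(): the state, without advancing time (a new reading comes with each control period).
- ctrl.camera(name): name is "scene" or "top" or "wrist"; returns (picture, depth): 480x640x3 uint8, red, green, blue; 480x640 float32, m along the optical axis (not along the pixel's ray), 0 where there is no reading.
- ctrl.camera_params(name): a dict with "vertical_fov" (degrees; the focal length in pixels is half the picture's height over the tangent of half this angle, whatever the lens; pixels are square), "cx", "cy" (the principal point, pixels), "camera_from_world" (4x4, takes a point from world to camera coordinates); the wrist camera has in their place "mount" (4x4, takes a point from camera to tool coordinates, whose origin is the TCP and whose axes are the tool frame's). Camera axes: x right, y down, z forward; pixel columns grow to the right and rows downward; lengths in m; the calibration is good to about 2 mm. A picture is of the moment at which its call begins: read the wrist's pose just before it. camera_params takes no time and is no camera call.
- ctrl.hand_in(): hands the job in, once; it reports no verdict.
Trained networks look in the newest picture that a camera, given by its name, has taken for a name from the list of things; names that differ only in an ending like _2 or _b are one class to them, and where a whole thing is asked for, a point or a joint stands for the part that bears it (a point fixed in the world has none). Each returns a list of dicts, best first, with "score" (0 to 1); they miss things now and then, are a little off and sometimes report something else, mostly with a low value. They report only what shows in the picture. A call takes as long as a camera call. They do not tell look-alikes from the thing itself.
- ctrl.spot_in(camera, label): "bbox" ([centre column, centre row, width, height] in pixels, round what is visible of it).
- ctrl.place_of(camera, label): "centre" ([column, row] in pixels: a listed point, or the origin of a listed thing).
The state is a dict: "time_s": time; "qpos": joint angles; "joint_vel": joint speeds; "tau": joint torques, N m; "ee_pos": TCP position; "eef_rot": TCP orientation; "force": force on the tool from outside, world axes, zero at the start; "moment": the same for the moment, N m; "grip_width": finger opening in m.
Only numpy, scipy, OpenCV 4.12 (cv2) and the standard library are available. Lean on these libraries where they do the work, as an engineer would, in place of code of your own. Each camera call takes 0.05 s, during which the arm holds its last target. There are 200 camera calls.

## Task

Wind the press's handwheel anticlockwise, a full turn and on to its stop, to raise the clamp bar right up; take every pressed slat out and lay it flat in the plywood tray, side by side; slide every blank from the bench fully home into a lane of the press, one to a lane. When all that is done, wind the wheel clockwise a full turn and on to its stop, so that the bar bears on the blanks, and do not disturb the other things on the bench.

Things in the scene. Friction and masses are not known exactly. Their poses are not given: they have to be found in the camera images.
- press: green bench press for chair slats, fixed. Origin on the bench top below the middle of the lane mouths; x points into the lanes (away from the open front), y to the left, z up. Its flat bed, on which slats slide, is 30 mm above the bench, 250 mm wide (y) and runs from x = -90 to 100 mm. Three parallel lanes for one slat each, centred at y = -68, 0 and 68 mm
- lane_right (a point): on the bed at the mouth of the right lane (press x = 0, y = -68 mm), axes as the press. The lane is 43 mm wide between steel guides that stand 24 mm above the bed from press x = 0 to 80 mm; its mouth flares to about 56 mm over the 22 mm in front
- lane_middle (a point): on the bed at the mouth of the middle lane (press x = 0, y = 0 mm), axes as the press. The lane is 43 mm wide between steel guides that stand 24 mm above the bed from press x = 0 to 80 mm; its mouth flares to about 56 mm over the 22 mm in front
- lane_left (a point): on the bed at the mouth of the left lane (press x = 0, y = 68 mm), axes as the press. The lane is 43 mm wide between steel guides that stand 24 mm above the bed from press x = 0 to 80 mm; its mouth flares to about 56 mm over the 22 mm in front
- end_stop (a point): foot of the end stop's face behind the lanes, at press x = 80 mm, on the bed: a slat fully home touches it; its centre is then at press x = -5 mm and its front 90 mm stick out of the guides towards the open front
- portal (a point): top middle of the green portal frame, 118 mm above the bench, at press x = 35 to 65 mm and 254 mm wide; under it the steel clamp bar, 28 mm deep, lies across all lanes
- wheel (a joint): handwheel angle, rad: 0 = shut (stop), 7.5 = right open (stop). Grows anticlockwise seen from above and raises the clamp bar 2 mm per rad; the bar meets the slats at about 0.15 and is 14 mm clear of them at 7.5. Stiff: about 5 N at the crank grip, up to 10 N when bearing on slats; stays where it is left (bearing, it may ease back to 0.15)
- wheel_axis (a point): fixed point on the handwheel's vertical axis (press x = 35, y = 240 mm), 90 mm above the bench, as high as crank_knob. Below it a gearbox 90 x 90 x 45 mm
- crank_knob (a point): the middle of the upright dark wooden crank grip on the handwheel's rim, 60 mm from the wheel's axis: diameter 25 mm, from 65 to 112 mm above the bench, this point at 90 mm; the grip spins freely on its own pin. The wheel is 150 mm across, its rim's top 65 mm above the bench
- tray: shallow plywood tray, fixed, 220 x 180 mm and 20 mm high over all, walls 6 mm, floor about 6 mm thick; origin at the centre of its underside, x along its length, z up; it takes two slats side by side along its length
- pressed1: a wooden slat 170 x 40 x 20 mm, 0.1 kg, of three plies, symmetric end for end; origin at the centre of its underside, x along its length, y across its width, z up. If present, it lies home in a lane of the press at the start: a pressed (finished) slat
- pressed2: a wooden slat 170 x 40 x 20 mm, 0.1 kg, of three plies, symmetric end for end; origin at the centre of its underside, x along its length, y across its width, z up. If present, it lies home in a lane of the press at the start: a pressed (finished) slat
- pressed3: a wooden slat 170 x 40 x 20 mm, 0.1 kg, of three plies, symmetric end for end; origin at the centre of its underside, x along its length, y across its width, z up. If present, it lies home in a lane of the press at the start: a pressed (finished) slat
- blank1: a wooden slat 170 x 40 x 20 mm, 0.1 kg, of three plies, symmetric end for end; origin at the centre of its underside, x along its length, y across its width, z up. If present, it lies flat on the bench to the right of the press at the start: a blank still to be pressed
- blank2: a wooden slat 170 x 40 x 20 mm, 0.1 kg, of three plies, symmetric end for end; origin at the centre of its underside, x along its length, y across its width, z up. If present, it lies flat on the bench to the right of the press at the start: a blank still to be pressed
- blank3: a wooden slat 170 x 40 x 20 mm, 0.1 kg, of three plies, symmetric end for end; origin at the centre of its underside, x along its length, y across its width, z up. If present, it lies flat on the bench to the right of the press at the start: a blank still to be pressed
- plane: bystander: wooden hand plane, 200 x 60 mm, about 150 mm high, origin at the centre of its underside
- glue: bystander: glue bottle, 64 mm across, 140 mm high, origin at the centre of its underside
- mallet: bystander: wooden mallet lying down, about 290 mm long, head 110 mm wide and 70 mm high, origin on the bench under the handle's head end
- square: bystander: try square lying down, stock 120 mm, blade 170 mm, 18 mm high, origin under the stock's middle
- offcut: bystander: wood offcut 70 x 50 x 22 mm, origin at the centre of its underside
- jar: bystander: open steel tin, 76 mm across, 90 mm high, origin at the centre of its underside
- shim: bystander: plywood strip 90 x 30 x 14 mm, origin at the centre of its underside
Things that resemble listed ones, but are neither listed nor needed, are in the scene too. What is shaped like the blank2 but grey is not meant.

How it is judged:
By the outcome, as a careful person would: the job done as asked, in the order asked, and still so for the second after the job is handed in, with the robot touching nothing.
Of pressed1, pressed2, pressed3 only 1 to 2 are there at a start; the rules pass over those that are not, and their reading is None.
Of blank1, blank2, blank3 only 2 to 3 are there at a start; the rules pass over those that are not, and their reading is None.
At some moment in a run one of blank1, blank2, blank3 may be knocked a few centimetres aside while the robot is not near it.
Once in a run the grip may slacken for a moment while it holds something.
It also fails if it takes over 210 s, if anything falls off the work surface, if the arm or the gripper's body presses on something with over 40 N, if the wrist force passes 120 N, or if a joint passes its speed limit or range.

## Working session

There is one attempt and no reset: what is moved stays moved. The work goes in short steps, Python scripts to look and compute and a shell command to move; the robot and the scene stay as the last step left them, time stands still between calls to the robot, and variables do not carry over. Pictures are saved under pics/ and viewed, about 12 in all and at most 16, crops included, and the job is handed in when it is done.

```bash
mkdir -p pics; ls
cat > h.py <<'E'
import numpy as np, cv2
from station import ctrl
from scipy.spatial.transform import Rotation as R
def tool():
    o=ctrl.get_obs(); T=np.eye(4); T[:3,:3]=R.from_euler('xyz',o['eef_rot']).as_matrix(); T[:3,3]=o['ee_pos']; return T
def shot(name,fn=None):
    T=tool(); im,d=ctrl.camera(name); p=ctrl.camera_params(name)
    W=T@np.array(p['mount']) if name=='wrist' else np.linalg.inv(np.array(p['camera_from_world']))
    f=240/np.tan(np.radians(p['vertical_fov'])/2)
    if fn: cv2.imwrite('pics/'+fn,im[:,:,::-1])
    return dict(im=im,d=d,W=W,f=f,cx=p['cx'],cy=p['cy'])
def xyz(s,u,v):  # via depth
    z=s['d'][int(round(v)),int(round(u))]
    return (s['W']@[(u-s['cx'])/s['f']*z,(v-s['cy'])/s['f']*z,z,1])[:3]
def onz(s,u,v,h): # ray meets height h
    r=s['W'][:3,:3]@[(u-s['cx'])/s['f'],(v-s['cy'])/s['f'],1]; o=s['W'][:3,3]
    return o+r*(h-o[2])/r[2]
def cloud(s):
    v,u=np.mgrid[:480,:640]; z=s['d']
    P=np.stack([(u-s['cx'])/s['f']*z,(v-s['cy'])/s['f']*z,z],-1)
    return P@s['W'][:3,:3].T+s['W'][:3,3]
E
python3 - <<'E'
from h import *
np.set_printoptions(precision=3,suppress=True)
print(ctrl.get_obs()); 
for c in('top','scene'):
    s=shot(c,c+'0.png'); p=ctrl.camera_params(c); print(c,p)
    for l,h in [('press',0),('lane_middle',.03),('lane_left',.03),('lane_right',.03),('portal',.118),('crank_knob',.09),('wheel_axis',.09),('tray',0),('pressed1',.03),('blank1',0)]:
        for r in ctrl.place_of(c,l)[:6]:
            print(l,round(r['score'],2),np.round(r['centre']),onz(s,*r['centre'],h))
E
```

```text
pics
{'time_s': 0.0, 'qpos': array([-1.29 ,  0.3  ,  1.522, -0.   ,  1.321, -0.067]), 'joint_vel': array([-0.002,  0.   , -0.001,  0.001, -0.   , -0.001]), 'tau': array([ -0.002, -53.181, -35.274,   0.071,   0.024,  -0.   ]), 'ee_pos': array([ 0.187, -0.517,  0.205]), 'eef_rot': array([-3.142,  0.001, -1.223]), 'force': array([-0.043, -0.19 ,  0.908]), 'moment': array([0.012, 0.003, 0.018]), 'grip_width': 0.09375583394204108}
top {'vertical_fov': 42.39940632588292, 'cx': 334.21048993407805, 'cy': 239.12308908311252, 'camera_from_world': array([[-0.008, -1.   , -0.011, -0.026],
       [-0.999,  0.008, -0.052,  0.459],
       [ 0.052,  0.011, -0.999,  1.677],
       [ 0.   ,  0.   ,  0.   ,  1.   ]])}
press 0.69 [339. 198.] [ 0.575 -0.043  0.   ]
lane_middle 0.59 [340. 194.] [ 0.58  -0.047  0.03 ]
lane_left 0.95 [314. 198.] [0.57  0.025 0.03 ]
lane_left 0.19 [438. 188.] [ 0.593 -0.31   0.03 ]
lane_right 0.96 [368. 193.] [ 0.583 -0.123  0.03 ]
lane_right 0.33 [233. 160.] [0.675 0.245 0.03 ]
crank_knob 0.81 [235. 161.] [0.663 0.228 0.09 ]
crank_knob 0.19 [250. 178.] [0.616 0.19  0.09 ]
w
[... 800 characters left out ...]
68 [328. 291.] [ 0.585 -0.055  0.03 ]
lane_left 0.61 [351. 289.] [0.578 0.011 0.03 ]
lane_right 0.55 [306. 289.] [ 0.576 -0.122  0.03 ]
portal 0.94 [328. 276.] [ 0.623 -0.054  0.118]
portal 0.42 [330. 296.] [ 0.702 -0.047  0.118]
crank_knob 0.55 [430. 292.] [0.657 0.227 0.09 ]
wheel_axis 0.73 [417. 281.] [0.613 0.196 0.09 ]
wheel_axis 0.39 [233. 298.] [ 0.682 -0.314  0.09 ]
tray 0.83 [480. 282.] [0.516 0.404 0.   ]
pressed1 0.72 [332. 287.] [ 0.567 -0.045  0.03 ]
pressed1 0.51 [353. 286.] [0.566 0.017 0.03 ]
blank1 0.89 [256. 227.] [ 0.214 -0.314  0.   ]
blank1 0.77 [248. 253.] [ 0.362 -0.324  0.   ]
blank1 0.72 [236. 298.] [ 0.582 -0.332  0.   ]
blank1 0.7 [246. 275.] [ 0.473 -0.318  0.   ]
```

```bash
python3 -c "
import cv2
a=cv2.imread('pics/top0.png')[120:380,130:500];cv2.imwrite('pics/top0c.png',cv2.resize(a,None,fx=2.1,fy=2.1,interpolation=2))"
```

```text
(no output)
```

View pics/top0c.png

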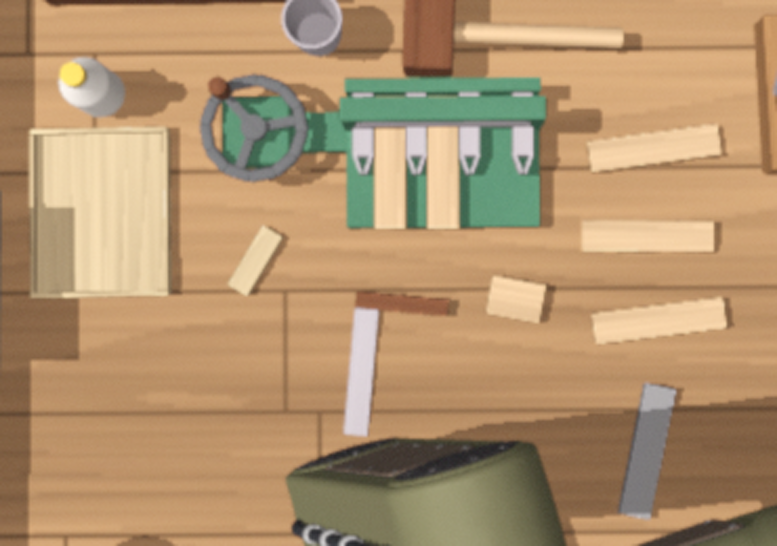

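The crop shows pressed slats in the left and middle lanes, the knob at the upper left of the wheel, an empty tray on the left, three blanks on the right, and a grey decoy at lower right. I'll measure from the depth image next.

```bash
cat > m.py <<'E'
from h import *
np.set_printoptions(precision=3,suppress=True)
def rects(P,lo,hi,box,amin=30):
    m=((P[...,2]>lo)&(P[...,2]<hi)&(P[...,0]>box[0])&(P[...,0]<box[1])&(P[...,1]>box[2])&(P[...,1]<box[3])).astype(np.uint8)
    n,lab,st,_=cv2.connectedComponentsWithStats(m)
    out=[]
    for i in range(1,n):
        if st[i,4]<amin: continue
        q=P[lab==i]; (c,sz,a)=cv2.minAreaRect((q[:,:2]*1000).astype(np.float32))
        if sz[0]<sz[1]: sz=sz[::-1]; a-=90
        a=(a+90)%180-90
        out.append((np.round(c,1),np.round(sz,1),round(a,1),round(np.median(q[:,2])*1000,1)))
    return out
E
python3 - <<'E'
from m import *
s=shot('top'); P=cloud(s)
print('bench z',np.median(P[300:320,250:330,2]))
for n,a in dict(blanks=(.01,.035,(.28,.7,-.45,-.2)),slats=(.04,.062,(.45,.6,-.2,.1)),portal=(.105,.13,(.5,.75,-.25,.15)),bed=(.022,.062,(.4,.6,-.25,.15)),knob=(.085,.13,(.5,.75,.1,.35)),wheel=(.055,.13,(.5,.75,.1,.35)),tray=(.012,.035,(.38,.64,.28,.55)),glue=(.1,.16,(.5,.8,.3,.55))).items(): print(n,*rects(P,*a),sep='\n  ')
E
```

```text
bench z 0.00038235411436859934
blanks
  (array([ 588.9, -320.7]), array([173.4,  43.8]), -83.2, np.float64(19.5))
  (array([ 477.1, -311.3]), array([169.5,  43.5]), 88.7, np.float64(19.6))
  (array([ 365.8, -324.5]), array([170.2,  40.3]), -83.3, np.float64(19.4))
slats
  (array([577.8,  54.3]), array([44.4, 24.7]), -0.6, np.float64(53.4))
  (array([543.5,   6.4]), array([113.2,  62.1]), -0.3, np.float64(50.5))
  (array([542.8, -60. ]), array([115.7,  65. ]), -2.9, np.float64(50.5))
  (array([ 577. , -148.7]), array([43.5, 24.2]), -2.2, np.float64(54.0))
portal
  (array([627.9, -47.7]), array([250.5,  31.6]), 89.6, np.float64(117.5))
bed
  (array([543.2, -18.9]), array([308.2, 113.5]), 90.0, np.float64(34.9))
  (array([ 412.1, -131. ]), array([48.6, 21.7]), 89.7, np.float64(24.7))
knob
  (array([721.4, 131. ]), array([53.2, 12.9]), 56.7, np.float64(90.0))
  (array([658.5, 229.7]), array([24.1, 23.1]), -87.1, np.float64(108.6))
wheel
  (array([725. , 130.6]), array([63.1, 19.3]), 51.9, np.float64(84.9))
  (array([613.7, 191.2]), array([136.2, 134.1]), -86.4, np.float64(64.6))
tray
  (array([512.7, 399.6]), array([220.9, 182.9]), 1.1, np.float64(19.0))
  (array([464.2, 531.3]), array([164.3,   8.9]), -0.3, np.float64(23.9))
glue
  (array([665.9, 394.8]), array([48.5, 44.8]), -36.7, np.float64(116.5))
  (array([509.2, 534.7]), array([30.5, 18. ]), -88.1, np.float64(125.2))
```

```bash
python3 -m inch '[-1,-0.6,0,0,0,0.174,1, -3,-1.9,0,0,0,0.174,1, -4.7,-3,0,0,0,0,1, -4.7,-3,0,0,0,0,1, -4.7,-3,0,0,0,0,1, -4.7,-3,0,0,0,0,1, -4.7,-3,0,0,0,0,1, -4.7,-3,0,0,0,0,1, -4.7,-3,0,0,0,0,1, -4.7,-3,0,0,0,0,1, -4.7,-3,0,0,0,0,1, -4.7,-3,0,0,0,0,1, -4.7,-3,0,0,0,0,1, -4.7,-3,0,0,0,0,1, -4.7,-3,0,0,0,0,0.7, -4.7,-3,0,0,0,0,0.7, -2.5,-1.5,0,0,0,0,0.7, 0,0,0,0,0,0,0.7]' 20
python3 - <<'E'
from m import *
s=shot('wrist','w1.png'); P=cloud(s)
print(tool())
print(rects(P,.1,.13,(.5,.75,.12,.33)),rects(P,.055,.13,(.5,.75,.1,.35)))
for l in('crank_knob','wheel_axis'):
    for r in ctrl.place_of('wrist',l)[:2]: print(l,r['score'],r['centre'],onz(s,*r['centre'],.09))
E
```

```text
time_s: 3.4
ee_pos: [0.6385, 0.2117, 0.2044]
eef_rot: [3.141, -0.0, -1.569]
force: [-0.2, -0.1, -0.1]
grip_width: 0.0663
[[ 0.001 -1.    -0.001  0.638]
 [-1.    -0.001 -0.     0.21 ]
 [ 0.     0.001 -1.     0.205]
 [ 0.     0.     0.     1.   ]]
[(array([663.6, 229.8]), array([23.3, 23.1]), -89.9, np.float64(109.7))] [(array([727.1, 129.4]), array([61.9, 20.8]), 61.3, np.float64(88.2)), (array([617.7, 191.7]), array([135.4, 135.3]), 69.9, np.float64(63.3))]
crank_knob 0.86 [290.0, 206.7] [0.662 0.234 0.09 ]
wheel_axis 0.58 [340.0, 257.3] [0.617 0.19  0.09 ]
```

View pics/w1.png

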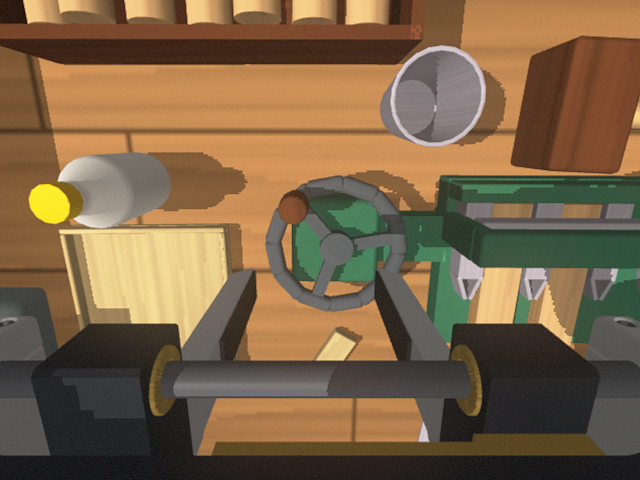

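The knob is at (290,206) and the hub at (340,250). Both agree with the top view to within 5 mm, so I'll grip the knob.

```bash
python3 -m inch '[-1.9,-2.3,2,0,0,0,0.7, 0,0,4,0,0,0,0.7, 0,0,4,0,0,0,0.7, 0,0,2.6,0,0,0,0.7, 0,0,0,0,0,0,0.7, 0,0,0,0,0,0,0.1, 0,0,0,0,0,0,0.1, 0,0,0,0,0,0,0.1, 0,0,0,0,0,0,0.1]' 30
```

```text
time_s: 4.68
ee_pos: [0.6614, 0.2292, 0.0798]
eef_rot: [-3.141, 0.0, -1.571]
force: [-0.9, -0.2, 0.0]
grip_width: 0.0292
```

```bash
python3 -m inch '[0,0,0,0,0,0,0, 0,0,0,0,0,0,0, -1.33,1.61,0,0,0,0,0, -0.7,1.96,0,0,0,0,0, 0.02,2.08,0,0,0,0,0, 0.73,1.95,0,0,0,0,0]'
python3 -c "
from m import *
s=shot('top');P=cloud(s);print(ctrl.get_obs()['force'],ctrl.get_obs()['ee_pos'])"
```

```text
time_s: 5.42
ee_pos: [0.585, 0.2434, 0.0797]
eef_rot: [-3.14, 0.002, -1.57]
force: [7.4, -0.7, 0.4]
grip_width: 0.0244
[-8.26   3.837  1.308] [0.583 0.242 0.08 ]
```

```bash
python3 -m inch '[1.35,1.58,0,0,0,0,0, 1.81,1.03,0,0,0,0,0, 2.06,0.34,0,0,0,0,0, 2.05,-0.38,0,0,0,0,0, 1.8,-1.06,0,0,0,0,0, 1.33,-1.61,0,0,0,0,0, 0.7,-1.96,0,0,0,0,0, -0.02,-2.08,0,0,0,0,0, -0.73,-1.95,0,0,0,0,0, -1.35,-1.58,0,0,0,0,0, -1.81,-1.03,0,0,0,0,0, -2.06,-0.34,0,0,0,0,0, -2.05,0.38,0,0,0,0,0, -1.8,1.06,0,0,0,0,0, -1.33,1.61,0,0,0,0,0]'
```

```text
time_s: 7.35
ee_pos: [0.6463, 0.2426, 0.0797]
eef_rot: [-3.139, -0.0, -1.571]
force: [3.1, -6.9, 4.2]
grip_width: 0.0245
```

```bash
python3 -m inch '[-0.7,1.96,0,0,0,0,0, -0.08,1.04,0,0,0,0,0, 0.1,1.04,0,0,0,0,0, 0.28,1.01,0,0,0,0,0, 0,0,0,0,0,0,0]'; python3 -m inch '[0.2,0.47,0,0,0,0,0, 0,0,0,0,0,0,0]'
```

```text
time_s: 7.98
ee_pos: [0.5944, 0.2464, 0.0796]
eef_rot: [3.141, 0.0, -1.571]
force: [0.4, 1.3, -0.1]
grip_width: 0.0005
time_s: 8.22
ee_pos: [0.59, 0.2443, 0.0794]
eef_rot: [3.142, -0.0, -1.571]
force: [-1.5, 0.6, 0.1]
grip_width: 0.0005
```

The grip slackened and lost the knob. I'll raise straight up and look.

```bash
python3 -m inch '[0,0,-4,0,0,0,0, 0,0,-5,0,0,0,0, 4,3,-2,0,0,0,0.7, 0,0,0,0,0,0,0.7]'
python3 - <<'E'
from m import *
s=shot('wrist','w2.png'); P=cloud(s)
print(rects(P,.1,.13,(.5,.75,.12,.33)))
for l in('crank_knob',):
    for r in ctrl.place_of('wrist',l)[:2]: print(l,r['score'],r['centre'],onz(s,*r['centre'],.09))
s=shot('top'); P=cloud(s)
print(rects(P,.1,.13,(.5,.75,.12,.33),10))
E
```

```text
time_s: 8.72
ee_pos: [0.5598, 0.2031, 0.1917]
eef_rot: [-3.139, 0.001, -1.573]
force: [0.2, -0.0, -0.0]
grip_width: 0.0171
[(array([638.2, 247.5]), array([23.6, 23.1]), -87.4, np.float64(109.6))]
crank_knob 0.84 [253.6, 141.6] [0.638 0.252 0.09 ]
[]
```

View pics/w2.png

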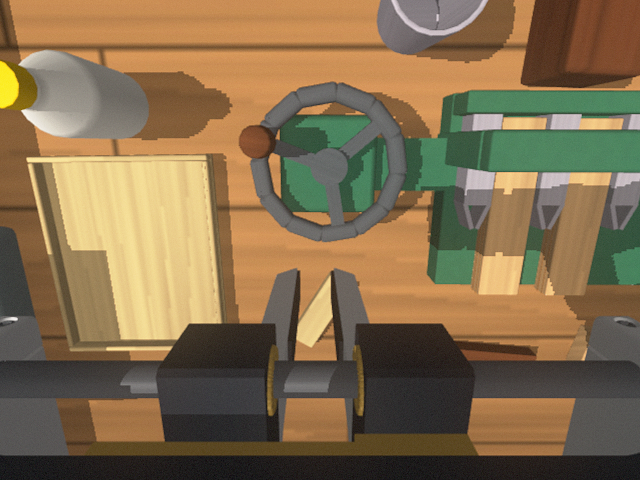

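```bash
python3 -m inch '[-2.2,-3.8,0,0,0,0,0.7, -2.26,-3.92,0,0,0,0,0.7, 0,0,2,0,0,0,0.7, 0,0,4,0,0,0,0.7, 0,0,4,0,0,0,0.7, 0,0,1.2,0,0,0,0.7, 0,0,0,0,0,0,0, 0,0,0,0,0,0,0, 0,0,0,0,0,0,0, 0,0,0,0,0,0,0, 0,0,0,0,0,0,0, 0,0,0,0,0,0,0]' 40
```

```text
time_s: 10.38
ee_pos: [0.6376, 0.2477, 0.0782]
eef_rot: [-3.141, -0.002, -1.572]
force: [-2.3, -8.0, 4.4]
grip_width: 0.0245
```

```bash
python3 -m inch '[-0.28,1.01,0,0,0,0,0, -0.1,1.04,0,0,0,0,0, 0.08,1.04,0,0,0,0,0, 0,0,0,0,0,0,0]';python3 -m inch '[0.26,1.01,0,0,0,0,0, 0,0,0,0,0,0,0]'; python3 -m inch '[0.2,0.5,0,0,0,0,0, 0,0,0,0,0,0,0]'
```

```text
time_s: 10.88
ee_pos: [0.6059, 0.2524, 0.0778]
eef_rot: [-3.141, 0.0, -1.571]
force: [0.5, 0.2, 0.1]
grip_width: 0.0004
time_s: 11.12
ee_pos: [0.5957, 0.2495, 0.0775]
eef_rot: [3.141, 0.0, -1.571]
force: [0.8, -0.0, 1.0]
grip_width: 0.0003
time_s: 11.38
ee_pos: [0.5911, 0.2474, 0.0775]
eef_rot: [3.141, -0.0, -1.571]
force: [0.0, 0.3, 0.3]
grip_width: 0.0003
```

```bash
python3 -m inch '[0,0,-4,0,0,0,0, 0,0,-5,0,0,0,0, 4,4.5,-2,0,0,0,0.7, 0,0,0,0,0,0,0.7]'
python3 - <<'E'
from m import *
s=shot('wrist','w3.png'); P=cloud(s)
print(rects(P,.1,.13,(.5,.75,.12,.33)), rects(P,.055,.13,(.5,.72,.12,.33)))
for r in ctrl.place_of('wrist','crank_knob')[:2]: print(r['score'],r['centre'],onz(s,*r['centre'],.09))
s=shot('scene','s3.png');P=cloud(s)
a=s['im'][230:330,270:460];cv2.imwrite('pics/s3c.png',cv2.resize(a,None,fx=4,fy=4,interpolation=2)[:,:,::-1])
E
```

```text
time_s: 11.88
ee_pos: [0.5456, 0.2067, 0.189]
eef_rot: [-3.14, 0.0, -1.572]
force: [1.4, 0.6, 1.1]
grip_width: 0.0169
[(array([639. , 247.3]), array([23.7, 23.3]), -85.4, np.float64(109.6))] [(array([716.9, 128.6]), array([18.4,  4.3]), 71.6, np.float64(80.6)), (array([617.1, 191.7]), array([136. , 135.9]), 38.5, np.float64(63.4))]
0.73 [258.8, 122.7] [0.638 0.25  0.09 ]
0.41 [575.5, 194.6] [ 0.582 -0.002  0.09 ]
```

View pics/s3c.png

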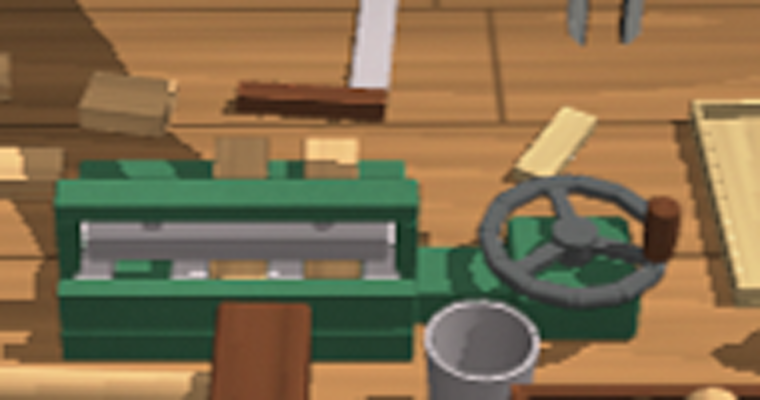

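```bash
python3 -m inch '[-2,-4.6,0,0,0,0,0.7, -2.05,-4.6,0,0,0,0,0.7, 0,0,2,0,0,0,0.7, 0,0,4,0,0,0,0.7, 0,0,4,0,0,0,0.7, 0,0,1,0,0,0,0.7, 0,0,0,0,0,0,0, 0,0,0,0,0,0,0, 0,0,0,0,0,0,0, 0,0,0,0,0,0,0, 0,0,0,0,0,0,0, 0,0,0,0,0,0,0]' 60
for i in 1 2 3; do python3 -m inch '[-0.1,0.28,0,0,0,0,0, 0,0,0,0,0,0,0]'; done
```

```text
time_s: 13.52
ee_pos: [0.6391, 0.2476, 0.0778]
eef_rot: [-3.141, -0.001, -1.571]
force: [-1.8, -6.1, 4.7]
grip_width: 0.024
time_s: 13.78
ee_pos: [0.6387, 0.2477, 0.0779]
eef_rot: [-3.135, -0.001, -1.572]
force: [17.4, -8.9, -4.8]
grip_width: 0.0239
time_s: 14.02
ee_pos: [0.6342, 0.2484, 0.0779]
eef_rot: [-3.14, -0.002, -1.572]
force: [0.3, -12.3, 4.0]
grip_width: 0.0262
time_s: 14.28
ee_pos: [0.6325, 0.2479, 0.078]
eef_rot: [-3.138, -0.004, -1.573]
force: [8.5, -20.4, 1.2]
grip_width: 0.0242
```

```bash
python3 -m inch '[0,0,0,0,0,0,0.6, 0,0,0,0,0,0,0.6, 0,0,0,0,0,0,0.6, 0,0,-5,0,0,0,0.4, 1.1,-3.6,0,0,0,0,0, 0,0,0,0,0,0,0, 0,0,0,0,0,0,0, 0,0,2.5,0,0,0,0, 0,0,2.5,0,0,0,0, 0.1,0.3,0,0,0,0,0, 0,0,0,0,0,0,0]' 30
for i in 1 2 3; do python3 -m inch '[-0.1,0.28,0,0,0,0,0, 0,0,0,0,0,0,0]' | grep -E 'ee_|force'; done
```

```text
time_s: 15.65
ee_pos: [0.6634, 0.2399, 0.0785]
eef_rot: [-3.141, 0.0, -1.571]
force: [-0.1, 0.4, 0.1]
grip_width: 0.0004
ee_pos: [0.6608, 0.2408, 0.078]
force: [-0.2, -0.4, -0.1]
ee_pos: [0.6585, 0.2416, 0.0776]
force: [4.6, 0.7, 0.6]
ee_pos: [0.6579, 0.2421, 0.0779]
force: [22.2, 1.3, -7.1]
```

The knob doesn't move under 22 N, well above the 5 N it needs to turn, so the wheel is at its open stop. Next are the slats.

```bash
python3 -m inch '[0.2,-0.6,0,0,0,0,0, 0,0,-4,0,0,0,0.6, 0,0,-5,0,0,0,0.6, 3.7,3.3,-3.2,0,0,0,0.62, 3.7,3.3,0,0,0,0,0.62, 3.7,3.3,0,0,0,0,0.62, 3.7,3.3,0,0,0,0,0.62, 3.7,3.3,0,0,0,0,0.62, 3.6,3.3,0,0,0,0,0.62, 0,0,0,0,0,0,0.62]' 30
python3 - <<'E'
from m import *
s=shot('wrist','w4.png'); P=cloud(s)
m=lambda *a:print(a[0],*rects(P,*a[1:]),sep='\n  ')
m('slat',.045,.056,(.45,.58,-.2,.1)); m('portal',.11,.13,(.5,.75,-.25,.15))
print(tool()[:3,3])
b=P[(P[...,2]>.05)&(P[...,2]<.112)&(abs(P[...,0]-.613)<.02)&(abs(P[...,1]+.05)<.12)]
print(np.histogram(b[:,2],bins=np.arange(.05,.114,.004)))
E
```

```text
time_s: 17.65
ee_pos: [0.4618, 0.0181, 0.1997]
eef_rot: [-3.141, -0.0, -1.573]
force: [0.6, -0.5, -0.1]
grip_width: 0.0581
slat
  (array([ 568.8, -149.7]), array([24.9, 22.3]), 89.9, np.float64(52.5))
  (array([569.7,  60. ]), array([23. ,  4.2]), 19.8, np.float64(53.1))
  (array([569.6,  47.4]), array([22.9,  4.2]), -20.6, np.float64(53.0))
  (array([534.3,  19.4]), array([90.5, 40.1]), -0.2, np.float64(49.2))
  (array([534.5, -35.2]), array([91.1, 66.3]), 0.0, np.float64(49.3))
  (array([568.8, -82.3]), array([24.4, 22.1]), -89.0, np.float64(52.8))
portal
  (array([622.7, -48.2]), array([253.4,  14.8]), 89.9, np.float64(117.1))
[0.463 0.019 0.2  ]
(array([4020,  803,   50,   98,  424,  425,  449,  461, 1405,  628,   57,
         63,   36,  503,  629]), array([0.05 , 0.054, 0.058, 0.062, 0.066, 0.07 , 0.074, 0.078, 0.082,
       0.086, 0.09 , 0.094, 0.098, 0.102, 0.106, 0.11 ]))
```

View pics/w4.png

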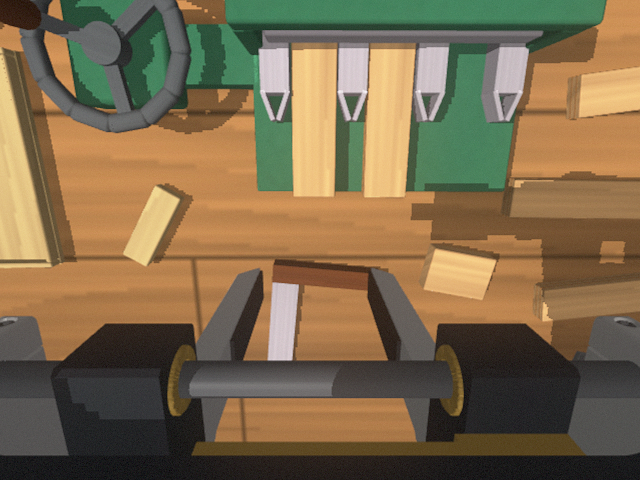

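The wrist view shows the left slat at column 315, the middle slat at 386, and the bar lifted. The bar's underside is about 0.065 m up, which fits 14 mm of clearance. I'll grip the left slat and pull it out.

```bash
python3 -m inch '[-0.1,-5.75,2,0,0,0,0.62, 0,0,5,0,0,0,0.62, 0,0,5,0,0,0,0.62, 0,0,4.7,0,0,0,0.62, 0,0,0,0,0,0,0.62, 0,0,0,0,0,0,0.2, 0,0,0,0,0,0,0.2, 0,0,0,0,0,0,0.2, 0,0,0,0,0,0,0.2]' 35
python3 -m inch '[0,1.5,0,0,0,0,0.2, 0,3,0,0,0,0,0.2, 0,3,0,0,0,0,0.2, 0,3,0,0,0,0,0.2, 0,1.2,0,0,0,0,0.2, 0,0,0,0,0,0,0.2]'
```

```text
time_s: 18.82
ee_pos: [0.5206, 0.0206, 0.0321]
eef_rot: [3.141, 0.0, -1.571]
force: [0.0, 0.1, -1.5]
grip_width: 0.0394
time_s: 19.58
ee_pos: [0.4039, 0.0205, 0.0325]
eef_rot: [-3.141, -0.0, -1.571]
force: [-0.6, -0.8, -0.8]
grip_width: 0.0396
```

```bash
python3 -m inch '[0,0,-4,0,0,0,0.2, 0,0,-5,0,0,0,0.2, -4.68,-0.62,0,0,0,0,0.2, -4.68,-0.62,0,0,0,0,0.2, -4.68,-0.62,0,0,0,0,0.2, -4.68,-0.62,0,0,0,0,0.2, -4.68,-0.62,0,0,0,0,0.2, -4.68,-0.62,0,0,0,0,0.2, -4.68,-0.62,0,0,0,0,0.2, -4.68,-0.62,0,0,0,0,0.2, -4.68,-0.62,0,0,0,0,0.2, 0,0,0,0,0,0,0.2]'
python3 -m inch '[0,0,5,0,0,0,0.2, 0,0,4,0,0,0,0.2, 0,0,2,0,0,0,0.2, 0,0,0,0,0,0,0.2]'
```

```text
time_s: 21.08
ee_pos: [0.4595, 0.4445, 0.121]
eef_rot: [3.141, 0.0, -1.568]
force: [0.2, -0.5, -1.4]
grip_width: 0.0397
time_s: 21.58
ee_pos: [0.4596, 0.4413, 0.0116]
eef_rot: [3.141, -0.001, -1.571]
force: [-0.4, 0.5, -1.1]
grip_width: 0.04
```

```bash
python3 -m inch '[0,0,0.25,0,0,0,0.2, 0,0,0,0,0,0,0.5, 0,0,0,0,0,0,0.5, 0,0,-5,0,0,0,0.5, 0,0,-6,0,0,0,0.62, 4.89,-0.6,0,0,0,0,0.62, 4.89,-0.6,0,0,0,0,0.62, 4.89,-0.6,0,0,0,0,0.62, 4.89,-0.6,0,0,0,0,0.62, 4.89,-0.6,0,0,0,0,0.62, 4.89,-0.6,0,0,0,0,0.62, 4.89,-0.6,0,0,0,0,0.62, 4.89,-0.6,0,0,0,0,0.62, 4.89,-0.6,0,0,0,0,0.62, 4.89,-0.6,0,0,0,0,0.62]' 
python3 -m inch '[0,0,5,0,0,0,0.62, 0,0,3.7,0,0,0,0.62, 0,0,0,0,0,0,0.62]'
```

```text
time_s: 23.45
ee_pos: [0.5196, -0.0489, 0.1204]
eef_rot: [-3.14, -0.0, -1.571]
force: [-0.1, -0.4, 0.2]
grip_width: 0.0585
time_s: 23.82
ee_pos: [0.5195, -0.0475, 0.0322]
eef_rot: [-3.142, -0.0, -1.571]
force: [0.5, 0.0, -0.1]
grip_width: 0.0583
```

```bash
python3 -m inch '[0,0,0,0,0,0,0.2, 0,0,0,0,0,0,0.2, 0,0,0,0,0,0,0.2, 0,0,0,0,0,0,0.2, 0,1.5,0,0,0,0,0.2, 0,3,0,0,0,0,0.2, 0,3,0,0,0,0,0.2, 0,3,0,0,0,0,0.2, 0,1.2,0,0,0,0,0.2, 0,0,0,0,0,0,0.2]'
python3 -m inch '[0,0,-4,0,0,0,0.2, 0,0,-5,0,0,0,0.2, -5.07,-0.71,0,0,0,0,0.2, -5.07,-0.71,0,0,0,0,0.2, -5.07,-0.71,0,0,0,0,0.2, -5.07,-0.71,0,0,0,0,0.2, -5.07,-0.71,0,0,0,0,0.2, -5.07,-0.71,0,0,0,0,0.2, -5.07,-0.71,0,0,0,0,0.2, -5.07,-0.71,0,0,0,0,0.2, 0,0,0,0,0,0,0.2, 0,0,5,0,0,0,0.2, 0,0,4,0,0,0,0.2, 0,0,1.9,0,0,0,0.2, 0,0,0,0,0,0,0.2]'
```

```text
time_s: 25.08
ee_pos: [0.4025, -0.0473, 0.0329]
eef_rot: [-3.141, -0.0, -1.571]
force: [-0.2, -0.5, 1.0]
grip_width: 0.0396
time_s: 26.95
ee_pos: [0.4592, 0.3579, 0.0131]
eef_rot: [3.14, -0.001, -1.571]
force: [-0.1, -0.4, -0.0]
grip_width: 0.0393
```

```bash
python3 -m inch '[0,0,0.35,0,0,0,0.2, 0,0,0,0,0,0,0.5, 0,0,0,0,0,0,0.5, 0,0,-5,0,0,0,0.5, 0,0,-6,0,0,0,0.62, 5.5,0,-5,0,0,0,0.7, 5.5,0,-3,0,0,0,0.7, 5.5,0,0,0,0,0,0.7, 5.5,0,0,0,0,0,0.7, 5.5,0,0,0,0,0,0.7, 5.5,0,0,0,0,0,0.7, 5.5,0,0,0,0,0,0.7, 5.5,0,0,0,0,0,0.7, 5.5,0,0,0,0,0,0.7, 5.5,0,0,0,0,0,0.7, 5.5,0,0,0,0,0,0.7, 5.5,0,0,0,0,0,0.7]' 
python3 -m inch '[0,0,0,0,0,-0.188,0.7, 0,0,0,0,0,-0.188,0.7, 0,0,0,0,0,-0.188,0.7, 0,0,0,0,0,-0.188,0.7, 0,0,0,0,0,-0.188,0.7, 0,0,0,0,0,-0.188,0.7, 0,0,0,0,0,-0.188,0.7, 0,0,0,0,0,-0.188,0.7, 0,0,0,0,0,-0.188,0.7, 0,0,0,0,0,0,0.7]'
python3 - <<'E'
from m import *
s=shot('top','t5.png'); P=cloud(s)
print(rects(P,.01,.035,(.28,.7,-.45,-.2)),rects(P,.02,.04,(.4,.63,.32,.49)))
s=shot('wrist','w5.png'); P=cloud(s)
print(rects(P,.01,.035,(.28,.72,-.45,-.17)))
a=np.hstack([cv2.imread('pics/t5.png')[100:400,130:530],cv2.resize(cv2.imread('pics/w5.png'),(400,300))]);cv2.imwrite('pics/5.png',a)
E
```

```text
time_s: 29.08
ee_pos: [0.4589, -0.2947, 0.1928]
eef_rot: [-3.141, -0.001, -1.571]
force: [1.0, 0.2, 0.4]
grip_width: 0.0654
time_s: 30.32
ee_pos: [0.4592, -0.2928, 0.1926]
eef_rot: [3.141, -0.001, 0.115]
force: [-0.4, -0.6, -0.8]
grip_width: 0.066
[(array([ 590.9, -321.7]), array([171.5,  43.7]), -82.3, np.float64(19.6)), (array([ 480.5, -242.9]), array([86.1, 41.7]), 89.0, np.float64(19.7)), (array([ 361.7, -404.2]), array([29.7, 14.8]), -33.2, np.float64(20.4))] [(array([510.7, 440.6]), array([167.2,  43.8]), -1.1, np.float64(26.2)), (array([510. , 357.6]), array([167.3,  42. ]), -1.0, np.float64(26.5))]
[(array([ 393.6, -174.4]), array([47.5,  8.8]), -0.0, np.float64(20.7)), (array([ 584.6, -171.8]), array([187.9,   4.7]), -1.2, np.float64(27.2)), (array([ 480.8, -271.5]), array([169.9,  40.3]), 89.2, np.float64(19.2)), (array([ 368. , -317.7]), array([156.9,  40.5]), -83.3, np.float64(19.1)), (array([ 592.3, -321.9]), array([169.9,  40.6]), -82.6, np.float64(19.2)), (array([ 284.2, -323.7]), array([40.4,  8.5]), 89.2, np.float64(18.1))]
```

View pics/5.png

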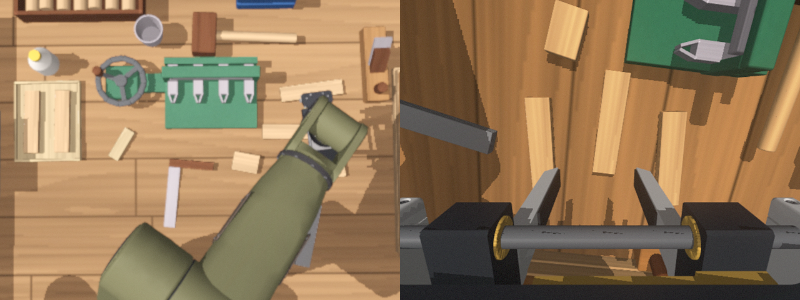

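Both pressed slats lie flat in the tray, with their tops at 26 mm. Blank 2, the middle one, was knocked about 4 cm to the left and now sits at (0.481,-0.272). I'll pick blank 1 first.

```bash
python3 -m inch '[4.3,2.8,0,0,0,-0.015,0.65, 4.3,2.8,0,0,0,0,0.65, 4.3,2.8,4,0,0,0,0.65, 0,0,5,0,0,0,0.65, 0,0,5,0,0,0,0.65, 0,0,4.8,0,0,0,0.65, 0,0,0,0,0,0,0.65, 0,0,0,0,0,0,0.2, 0,0,0,0,0,0,0.2, 0,0,0,0,0,0,0.2, 0,0,0,0,0,0,0.2, 0,0,0,0,0,0,0.2]' 35
```

```text
time_s: 31.92
ee_pos: [0.596, -0.359, 0.0061]
eef_rot: [3.141, -0.0, 0.131]
force: [-0.9, 0.7, 5.5]
grip_width: 0.04
```

```bash
python3 -m inch '[0,0,-4,0,0,0,0.2, 0,0,-5,0,0,0,0.2, 0,0,-4,0,0,0,0.2, -2.41,-4.41,0,0,0,0,0.2, -2.41,-4.41,0,0,0,0,0.2, -2.41,-4.41,0,0,0,0,0.2, -2.41,-4.41,0,0,0,0,0.2, -2.41,-4.41,0,0,0,0,0.2, -2.41,-4.41,0,0,0,0,0.2, 0,0,0,0,0,0.188,0.2, 0,0,0,0,0,0.188,0.2, 0,0,0,0,0,0.188,0.2, 0,0,0,0,0,0.188,0.2, 0,0,0,0,0,0.188,0.2, 0,0,0,0,0,0.188,0.2, 0,0,0,0,0,0.188,0.2, 0,0,0,0,0,0.188,0.2, 0,0,0,0,0,0.188,0.2, 0,0,0,0,0,0,0.2]'
python3 - <<'E'
from m import *
s=shot('wrist','w6.png'); P=cloud(s); T=tool(); print(T[:3,3])
z=T[2,3]
for b in ((z-.02,z+.035,(.4,.6,-.22,-.05)),(.022,.06,(.46,.6,-.2,.1)),(.046,.06,(.55,.6,-.19,.1))): print(rects(P,*b))
E
```

```text
time_s: 34.3
ee_pos: [0.4177, -0.1155, 0.1356]
eef_rot: [3.141, 0.0, -1.555]
force: [0.5, -0.5, -1.3]
grip_width: 0.04
[ 0.418 -0.116  0.136]
[(array([ 470.3, -114.8]), array([140.7,  63.7]), 0.1, np.float64(148.8))]
[(array([541.4, -37.3]), array([273. , 104.4]), -89.4, np.float64(29.5))]
[(array([571. ,  52.7]), array([26.9, 25.8]), -85.5, np.float64(52.4)), (array([571.3, -15.5]), array([27.2, 25.8]), 5.4, np.float64(52.8)), (array([572.1, -83.1]), array([27.9, 26.1]), 5.3, np.float64(53.1)), (array([ 572.2, -149.9]), array([29.9, 25.7]), -0.6, np.float64(53.1))]
```

View pics/w6.png

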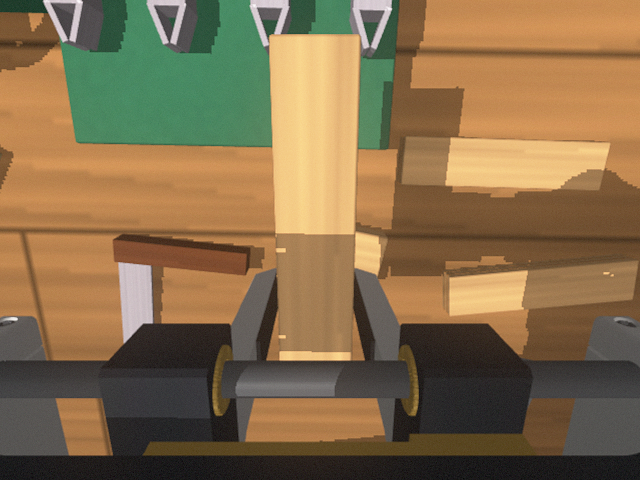

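```bash
python3 -m inch '[0,0,4,0,0,0.015,0.2, 0,0,4,0,0,0,0.2, 0,0,1.7,0,0,0,0.2, 0,0,0,0,0,0,0.2, 0,-1.5,0,0,0,0,0.2, 0,-1.5,0,0,0,0,0.2, 0,-1.5,0,0,0,0,0.2, 0,0,0,0,0,0,0.2]'
python3 -m inch '[0,-1.5,0,0,0,0,0.2, 0,-1.5,0,0,0,0,0.2, 0,-1.5,0,0,0,0,0.2, 0,-1.5,0,0,0,0,0.2, 0,-0.9,0,0,0,0,0.2, 0,0,0,0,0,0,0.2]'
```

```text
time_s: 35.35
ee_pos: [0.4637, -0.1158, 0.0396]
eef_rot: [-3.14, -0.001, -1.569]
force: [0.9, -1.3, -1.4]
grip_width: 0.0395
time_s: 36.1
ee_pos: [0.5318, -0.1156, 0.0389]
eef_rot: [-3.141, -0.0, -1.57]
force: [-0.0, -0.7, -0.3]
grip_width: 0.0396
```

```bash
for i in 1 2 3; do python3 -m inch '[0,-0.25,0,0,0,0,0.2, 0,0,0,0,0,0,0.2]'| grep -E 'ee_|force|grip'; done
```

```text
ee_pos: [0.5341, -0.1156, 0.0388]
force: [0.3, -0.7, -0.5]
grip_width: 0.0398
ee_pos: [0.5369, -0.1156, 0.0388]
force: [0.1, -0.2, -0.9]
grip_width: 0.0398
ee_pos: [0.5378, -0.1155, 0.0381]
force: [-10.2, -0.3, 2.0]
grip_width: 0.0397
```

```bash
python3 -m inch '[0,0,0.3,0,0,0,0.2, 0,0,0,0,0,0,0.5, 0,0,0,0,0,0,0.5, 0,0,0,0,0,0,0.5, 0,0,-5,0,0,0,0.65, 0,0,-6,0,0,0,0.65, 4.9,1.45,-5,0,0,0,0.65, 4.9,1.45,0,0,0,0,0.65, 4.9,1.45,0,0,0,0,0.65, 4.9,1.45,0,0,0,0,0.65, 0,0,0,0,0,-0.188,0.65, 0,0,0,0,0,-0.188,0.65, 0,0,0,0,0,-0.188,0.65, 0,0,0,0,0,-0.188,0.65, 0,0,0,0,0,-0.188,0.65, 0,0,0,0,0,-0.188,0.65, 0,0,0,0,0,-0.188,0.65, 0,0,0,0,0,-0.188,0.65, 0,0,0,0,0,-0.05,0.65, 0,0,0,0,0,0,0.65]'
python3 - <<'E'
from m import *
s=shot('wrist'); P=cloud(s); print(tool()[:3,3])
print(rects(P,.01,.035,(.28,.72,-.45,-.18)))
s=shot('top'); P=cloud(s)
print(rects(P,.01,.035,(.28,.7,-.45,-.18)),rects(P,.042,.06,(.45,.6,-.2,.1)))
E
```

```text
time_s: 39.35
ee_pos: [0.4831, -0.3054, 0.1893]
eef_rot: [-3.142, 0.0, -0.021]
force: [-0.5, 0.5, -0.1]
grip_width: 0.0613
[ 0.483 -0.305  0.189]
[(array([ 480.5, -271.6]), array([169.6,  39.7]), 89.4, np.float64(19.2)), (array([ 368.9, -324.3]), array([170.3,  40.8]), -83.1, np.float64(19.1)), (array([ 284.1, -323.9]), array([41.2,  8.8]), 88.0, np.float64(17.9))]
[(array([ 478.4, -232.8]), array([92.8, 40.9]), 89.6, np.float64(19.3)), (array([ 365.1, -403.7]), array([38.2, 19. ]), -30.9, np.float64(19.8))] [(array([ 544.3, -115.8]), array([111.2,  91.4]), 0.1, np.float64(50.4)), (array([578.4,  54.4]), array([42.8, 24.6]), -1.1, np.float64(52.9)), (array([576.9, -14. ]), array([46.1, 21.7]), -0.4, np.float64(53.2))]
```

```bash
python3 -m inch '[-0.3,0.6,4,0,0,0,0.65, 0,0,5,0,0,0,0.65, 0,0,5,0,0,0,0.65, 0,0,4.4,0,0,0,0.65, 0,0,0,0,0,0,0.65, 0,0,0,0,0,0,0.2, 0,0,0,0,0,0,0.2, 0,0,0,0,0,0,0.2, 0,0,0,0,0,0,0.2, 0,0,0,0,0,0,0.2]' 35
```

```text
time_s: 40.7
ee_pos: [0.4801, -0.3115, 0.0059]
eef_rot: [3.141, -0.0, -0.021]
force: [-1.6, 0.7, 5.1]
grip_width: 0.0398
```

```bash
python3 -m inch '[0,0,-4,0,0,0,0.2, 0,0,-5,0,0,0,0.2, 0,0,-4,0,0,0,0.2, -1.13,-4.37,0,0,0,0,0.2, -1.13,-4.37,0,0,0,0,0.2, -1.13,-4.37,0,0,0,0,0.2, -1.13,-4.37,0,0,0,0,0.2, -1.13,-4.37,0,0,0,0,0.2, -1.13,-4.37,0,0,0,0,0.2, 0,0,0,0,0,0.188,0.2, 0,0,0,0,0,0.188,0.2, 0,0,0,0,0,0.188,0.2, 0,0,0,0,0,0.188,0.2, 0,0,0,0,0,0.188,0.2, 0,0,0,0,0,0.188,0.2, 0,0,0,0,0,0.188,0.2, 0,0,0,0,0,0.188,0.2, 0,0,0,0,0,0.046,0.2, 0,0,0,0,0,0,0.2]'
python3 - <<'E'
from m import *
s=shot('wrist','w7.png'); P=cloud(s); T=tool(); print(T[:3,3])
z=T[2,3]
for b in ((z,z+.03,(.4,.6,-.1,.0)),(.046,.06,(.48,.6,-.19,.1))): print(rects(P,*b))
E
```

```text
time_s: 43.08
ee_pos: [0.4176, -0.0478, 0.1353]
eef_rot: [3.142, 0.0, -1.567]
force: [0.4, 0.6, -1.5]
grip_width: 0.0398
[ 0.418 -0.048  0.135]
[(array([471.8, -47.3]), array([143.5,  63.8]), 0.1, np.float64(148.7))]
[(array([572.,  53.]), array([27.9, 26.1]), 3.7, np.float64(52.9)), (array([571.5, -14.2]), array([28.1, 25.9]), -0.3, np.float64(53.2)), (array([ 539. , -102.8]), array([96.5, 66.4]), 0.8, np.float64(49.4)), (array([ 571.8, -149.5]), array([29.8, 26.7]), -4.0, np.float64(52.9))]
```

```bash
python3 -m inch '[0,0,4,0,0,0.004,0.2, 0,0,4,0,0,0,0.2, 0,0,1.7,0,0,0,0.2, 0,0,0,0,0,0,0.2, 0,-1.5,0,0,0,0,0.2, 0,-1.5,0,0,0,0,0.2, 0,-1.5,0,0,0,0,0.2, 0,-1.5,0,0,0,0,0.2, 0,-1.5,0,0,0,0,0.2, 0,-1.5,0,0,0,0,0.2, 0,-1.5,0,0,0,0,0.2, 0,-0.7,0,0,0,0,0.2, 0,0,0,0,0,0,0.2]'
for i in 1 2; do python3 -m inch '[0,-0.25,0,0,0,0,0.2, 0,0,0,0,0,0,0.2]'| grep -E 'ee_|force|grip'; done
```

```text
time_s: 44.75
ee_pos: [0.5303, -0.0481, 0.039]
eef_rot: [-3.14, -0.0, -1.571]
force: [2.3, -4.3, -0.7]
grip_width: 0.0393
ee_pos: [0.5319, -0.048, 0.0385]
force: [-1.9, -4.5, -0.6]
grip_width: 0.0399
ee_pos: [0.5344, -0.0479, 0.0384]
force: [-1.7, -5.3, -1.2]
grip_width: 0.0394
```

```bash
for i in 1 2; do python3 -m inch '[0,-0.25,0,0,0,0,0.2, 0,0,0,0,0,0,0.2]'| grep -E 'ee_|force|grip'; done
```

```text
ee_pos: [0.5354, -0.0478, 0.0378]
force: [-9.6, -4.8, 0.5]
grip_width: 0.0398
ee_pos: [0.5361, -0.0473, 0.0372]
force: [-20.3, -2.1, 4.0]
grip_width: 0.0398
```

```bash
python3 -m inch '[0,0.1,0.2,0,0,0,0.2, 0,0,0,0,0,0,0.5, 0,0,0,0,0,0,0.5, 0,0,0,0,0,0,0.5, 0,0,-5,0,0,0,0.65, 0,0,-6,0,0,0,0.65, 4.53,2.34,-5,0,0,0,0.65, 4.53,2.34,0,0,0,0,0.65, 4.53,2.34,0,0,0,0,0.65, 4.53,2.34,0,0,0,0,0.65, 4.53,2.34,0,0,0,0,0.65, 4.53,2.34,0,0,0,0,0.65, 4.53,2.34,0,0,0,0,0.65, 0,0,0,0,0,-0.188,0.65, 0,0,0,0,0,-0.188,0.65, 0,0,0,0,0,-0.188,0.65, 0,0,0,0,0,-0.188,0.65, 0,0,0,0,0,-0.188,0.65, 0,0,0,0,0,-0.188,0.65]'
python3 -m inch '[0,0,0,0,0,-0.188,0.65, 0,0,0,0,0,-0.188,0.65, 0,0,0,0,0,-0.188,0.65, 0,0,0,0,0,0,0.65]'
python3 - <<'E'
from m import *
s=shot('wrist'); P=cloud(s); print(tool()[:3,3])
print(rects(P,.01,.035,(.28,.5,-.45,-.18)))
E
```

```text
time_s: 48.12
ee_pos: [0.3778, -0.3592, 0.1902]
eef_rot: [-3.142, -0.0, -0.44]
force: [0.1, 0.7, 0.2]
grip_width: 0.0612
time_s: 48.62
ee_pos: [0.3778, -0.3592, 0.1902]
eef_rot: [3.142, -0.0, 0.115]
force: [-0.2, -0.2, 0.4]
grip_width: 0.0611
[ 0.378 -0.359  0.19 ]
[(array([ 368.6, -324.6]), array([169.3,  40.3]), -83.4, np.float64(19.2)), (array([ 284.3, -323.6]), array([40.3,  8.4]), 89.8, np.float64(18.7))]
```

```bash
python3 -m inch '[-0.5,0.45,4,0,0,0,0.65, 0,0,5,0,0,0,0.65, 0,0,5,0,0,0,0.65, 0,0,4.5,0,0,0,0.65, 0,0,0,0,0,0,0.65, 0,0,0,0,0,0,0.2, 0,0,0,0,0,0,0.2, 0,0,0,0,0,0,0.2, 0,0,0,0,0,0,0.2, 0,0,0,0,0,0,0.2]' 35
```

```text
time_s: 49.92
ee_pos: [0.3734, -0.3644, 0.0056]
eef_rot: [3.141, -0.0, 0.116]
force: [-2.0, 0.7, 5.5]
grip_width: 0.0398
```

```bash
python3 -m inch '[0,0,-4,0,0,0,0.2, 0,0,-5,0,0,0,0.2, 0,0,-4,0,0,0,0.2, 1.11,-4.71,0,0,0,0,0.2, 1.11,-4.71,0,0,0,0,0.2, 1.11,-4.71,0,0,0,0,0.2, 1.11,-4.71,0,0,0,0,0.2, 1.11,-4.71,0,0,0,0,0.2, 1.11,-4.71,0,0,0,0,0.2, 1.11,-4.71,0,0,0,0,0.2, 1.11,-4.71,0,0,0,0,0.2, 0,0,0,0,0,0.1875,0.2, 0,0,0,0,0,0.1875,0.2, 0,0,0,0,0,0.1875,0.2, 0,0,0,0,0,0.1875,0.2, 0,0,0,0,0,0.1875,0.2, 0,0,0,0,0,0.1875,0.2, 0,0,0,0,0,0.1875,0.2, 0,0,0,0,0,0.1875,0.2, 0,0,0,0,0,0.1875,0.2]'
python3 -m inch '[0,0,0,0,0,0,0.2]'
python3 - <<'E'
from m import *
s=shot('wrist','w8.png'); P=cloud(s); T=tool(); print(T[:3,3])
z=T[2,3]
for b in ((z,z+.03,(.4,.6,-.05,.08)),(.046,.06,(.48,.6,-.19,.1))): print(rects(P,*b))
E
```

```text
time_s: 52.42
ee_pos: [0.4175, 0.0203, 0.1351]
eef_rot: [3.141, 0.0, -1.577]
force: [-1.1, -0.2, -2.2]
grip_width: 0.0395
time_s: 52.55
ee_pos: [0.4176, 0.0203, 0.1351]
eef_rot: [3.141, 0.0, -1.57]
force: [0.0, -0.1, -1.5]
grip_width: 0.0399
[0.418 0.02  0.135]
[(array([472.1,  20.7]), array([144.1,  64.3]), 0.1, np.float64(148.7))]
[(array([572.2,  52.9]), array([27.7, 25.8]), 3.8, np.float64(53.1)), (array([539.3, -34.2]), array([95.5, 66.2]), 0.1, np.float64(49.3)), (array([ 539.1, -103. ]), array([96.5, 68.3]), -0.1, np.float64(49.3)), (array([ 571.7, -149.4]), array([29.7, 27. ]), -3.9, np.float64(52.6))]
```

```bash
python3 -m inch '[0.05,0,4,0,0,0,0.2, 0,0,4,0,0,0,0.2, 0,0,1.7,0,0,0,0.2, 0,0,0,0,0,0,0.2, 0,-1.5,0,0,0,0,0.2, 0,-1.5,0,0,0,0,0.2, 0,-1.5,0,0,0,0,0.2, 0,-1.5,0,0,0,0,0.2, 0,-1.5,0,0,0,0,0.2, 0,-1.5,0,0,0,0,0.2, 0,-1.5,0,0,0,0,0.2, 0,-0.9,0,0,0,0,0.2, 0,0,0,0,0,0,0.2]'
for i in 1 2 3; do python3 -m inch '[0,-0.25,0,0,0,0,0.2, 0,0,0,0,0,0,0.2]'| grep -E 'ee_|force|grip'; done
```

```text
time_s: 54.22
ee_pos: [0.5323, 0.0196, 0.0387]
eef_rot: [-3.14, -0.0, -1.57]
force: [1.2, -1.9, -1.5]
grip_width: 0.0395
ee_pos: [0.5341, 0.0197, 0.0383]
force: [-0.8, -2.4, -0.3]
grip_width: 0.0401
ee_pos: [0.5349, 0.02, 0.0375]
force: [-11.1, -0.8, 1.1]
grip_width: 0.0395
ee_pos: [0.5356, 0.0204, 0.0367]
force: [-21.3, 1.3, 2.2]
grip_width: 0.0394
```

```bash
python3 -m inch '[0,0.1,0.2,0,0,0,0.2, 0,0,0,0,0,0,0.5, 0,0,0,0,0,0,0.5, 0,0,0,0,0,0,0.5, 0,0,-5,0,0,0,0.65, 0,0,-6,0,0,0,0.65, 3,4,-5,0,0,0,0.65, 3.5,4,0,0,0,0,0.65, 0,0,0,0,0,0,0.65]'
python3 - <<'E'
from m import *
s=shot('wrist','w9.png'); P=cloud(s); print(tool()[:3,3])
print(rects(P,.03,.055,(.47,.53,-.16,.07)),rects(P,.1,.13,(.5,.75,.12,.33)))
# front edge of each slat
for y in(.02,-.048,-.116):
    q=P[(abs(P[...,1]-y)<.012)&(P[...,2]>.045)&(P[...,2]<.055)]; print(y,np.percentile(q[:,0],.5), np.median(q[:,2]))
E
```

```text
time_s: 56.1
ee_pos: [0.4616, -0.0431, 0.1911]
eef_rot: [-3.14, -0.0, -1.573]
force: [0.2, 0.0, 0.1]
grip_width: 0.061
[ 0.463 -0.042  0.191]
[(array([510.6,  23.2]), array([49. , 38.4]), 90.0, np.float64(49.1)), (array([510.5, -47.5]), array([48.2, 38.3]), 90.0, np.float64(49.2)), (array([ 510.4, -117.9]), array([50. , 38.4]), -89.8, np.float64(49.1))] []
0.02 0.49179115194870937 0.04925132129075904
-0.048 0.4916978008121627 0.04929873105912114
-0.116 0.49149586957451336 0.04926206777400732
```

View pics/w9.png

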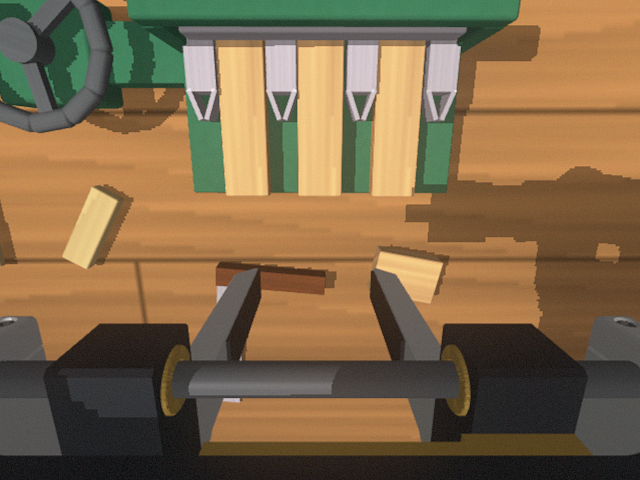

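All three blanks have their fronts at x = 0.4916 and are home in the lanes. Next I'll go back to the knob.

```bash
python3 -m inch '[-4.83,-2.92,0,0,0,0,0.7, -4.83,-2.92,0,0,0,0,0.7, -4.83,-2.92,0,0,0,0,0.7, -4.83,-2.92,0,0,0,0,0.7, -4.83,-2.92,0,0,0,0,0.7, -4.83,-2.92,0,0,0,0,0.7, 0,0,3,0,0,0,0.7, 0,0,4,0,0,0,0.7, 0,0,4.3,0,0,0,0.7, 0,0,0,0,0,0,0.7, 0,0,0,0,0,0,0, 0,0,0,0,0,0,0, 0,0,0,0,0,0,0, 0,0,0,0,0,0,0, 0,0,0,0,0,0,0, 0,0,0,0,0,0,0, 0,0,0,0,0,0,0]' 50
python3 -m inch '[1.07,-1.79,0,0,0,0,0, 1.62,-1.31,0,0,0,0,0, 1.97,-0.68,0,0,0,0,0, 2.08,0.04,0,0,0,0,0, 1.95,0.75,0,0,0,0,0, 1.57,1.37,0,0,0,0,0]'
```

```text
time_s: 58.28
ee_pos: [0.6383, 0.2476, 0.0778]
eef_rot: [-3.141, -0.0, -1.571]
force: [-2.5, -5.4, 5.6]
grip_width: 0.024
time_s: 59.02
ee_pos: [0.6554, 0.1449, 0.0779]
eef_rot: [-3.138, 0.001, -1.572]
force: [1.5, 6.6, 3.8]
grip_width: 0.0239
```

```bash
python3 -m inch '[1.01,1.82,0,0,0,0,0, 0.33,2.06,0,0,0,0,0, -0.4,2.05,0,0,0,0,0, -1.07,1.79,0,0,0,0,0, -1.62,1.31,0,0,0,0,0, -1.97,0.68,0,0,0,0,0, -2.08,-0.04,0,0,0,0,0, -1.95,-0.75,0,0,0,0,0, -1.57,-1.37,0,0,0,0,0, -1.01,-1.82,0,0,0,0,0, -0.33,-2.06,0,0,0,0,0, 0.4,-2.05,0,0,0,0,0]'
```

```text
time_s: 60.52
ee_pos: [0.6384, 0.2478, 0.0777]
eef_rot: [3.14, -0.001, -1.571]
force: [-11.3, -13.8, 11.3]
grip_width: 0.0242
```

```bash
python3 -m inch '[0.46,-0.94,0,0,0,0,0, 0.61,-0.85,0,0,0,0,0, 0,0,0,0,0,0,0]';python3 -m inch '[0.75,-0.73,0,0,0,0,0, 0,0,0,0,0,0,0]';python3 -m inch '[0.87,-0.58,0,0,0,0,0, 0,0,0,0,0,0,0]'
```

```text
time_s: 60.9
ee_pos: [0.6568, 0.2364, 0.0778]
eef_rot: [-3.141, -0.0, -1.572]
force: [0.5, -6.1, 5.5]
grip_width: 0.0243
time_s: 61.15
ee_pos: [0.6638, 0.2292, 0.0778]
eef_rot: [-3.141, -0.0, -1.572]
force: [0.1, -4.5, 5.9]
grip_width: 0.0245
time_s: 61.4
ee_pos: [0.6696, 0.2207, 0.0779]
eef_rot: [-3.141, 0.0, -1.571]
force: [-1.2, -2.3, 4.8]
grip_width: 0.0237
```

Now past the original 40° and it still turns freely, so the wheel started partly open. I'll continue to the stop.

```bash
python3 -m inch '[0.96,-0.43,0,0,0,0,0, 0,0,0,0,0,0,0]';python3 -m inch '[1.01,-0.25,0,0,0,0,0, 0,0,0,0,0,0,0]';python3 -m inch '[0.52,-0.08,0,0,0,0,0, 0,0,0,0,0,0,0]'
```

```text
time_s: 61.65
ee_pos: [0.6739, 0.2109, 0.0778]
eef_rot: [-3.141, 0.0, -1.572]
force: [-1.0, -1.4, 5.4]
grip_width: 0.0242
time_s: 61.9
ee_pos: [0.6765, 0.2006, 0.0778]
eef_rot: [-3.141, 0.0, -1.572]
force: [-0.6, -1.5, 4.9]
grip_width: 0.0243
time_s: 62.15
ee_pos: [0.677, 0.1964, 0.0779]
eef_rot: [-3.141, 0.001, -1.571]
force: [-0.6, 3.1, 6.3]
grip_width: 0.0243
```

```bash
for i in 1 2 3; do python3 -m inch '[0.3,0,0,0,0,0,0, 0,0,0,0,0,0,0]' | grep -E 'ee_|force|grip'; done
```

```text
ee_pos: [0.6771, 0.1943, 0.0779]
force: [1.0, 8.7, 3.9]
grip_width: 0.0246
ee_pos: [0.6771, 0.1919, 0.0778]
force: [0.5, 12.4, 2.8]
grip_width: 0.0246
ee_pos: [0.6771, 0.1907, 0.0779]
force: [4.2, 21.7, 0.8]
grip_width: 0.0242
```

At the shut stop: 22 N, after about 430° of travel (7.5 rad). I'll release and check.

```bash
python3 -m inch '[0,0,0,0,0,0,0, 0,0,0,0,0,0,0.5, 0,0,0,0,0,0,0.5, 0,0,0,0,0,0,0.5, 0,0,0,0,0,0,0.5, 0,0,-5,0,0,0,0.5, 0,0,-5,0,0,0,0.5, 0,0,-4,0,0,0,0.5, 4,5,0,0,0,0,0.5, 4,5,0,0,0,0,0.5, 4,5,0,0,0,0,0.5, 5,5,0,0,0,0,0.5, 5,5,0,0,0,0,0.5, 0,0,0,0,0,0,0.5]'
python3 - <<'E'
from m import *
s=shot('wrist','w10.png');P=cloud(s)
for y in(.02,-.048,-.116):
    q=P[(abs(P[...,1]-y)<.012)&(P[...,2]>.045)&(P[...,2]<.055)]; print(y,np.percentile(q[:,0],.5), np.median(q[:,2]))
t=shot('top','t10.png'); P=cloud(t); print(rects(P,.095,.13,(.6,.75,.15,.26),5),rects(P,.02,.04,(.4,.63,.32,.49)))
c=shot('scene','s10.png')
a=np.vstack([cv2.resize(c['im'][230:330,230:510],(784,280)),cv2.resize(t['im'][100:350,100:550],(540,300))[:, :].copy() if 0 else cv2.copyMakeBorder(cv2.resize(t['im'][100:350,100:550],(540,300)),0,0,0,244,0)])
cv2.imwrite('pics/10.png',a[:,:,::-1])
E
```

```text
time_s: 64.65
ee_pos: [0.44, -0.0203, 0.2178]
eef_rot: [-3.141, -0.0, -1.574]
force: [0.6, 0.1, 0.0]
grip_width: 0.0472
0.02 0.4918921018215271 0.04928194673348468
-0.048 0.4916693806595626 0.049248269114129606
-0.116 0.4913899748559691 0.04924137101430004
[(array([673.7, 197.5]), array([24.2, 23.4]), -62.0, np.float64(108.9))] [(array([509.9, 441. ]), array([169.4,  43.6]), -1.4, np.float64(26.2)), (array([510.1, 357.2]), array([167.1,  43.5]), -0.9, np.float64(26.3))]
```

View pics/10.png

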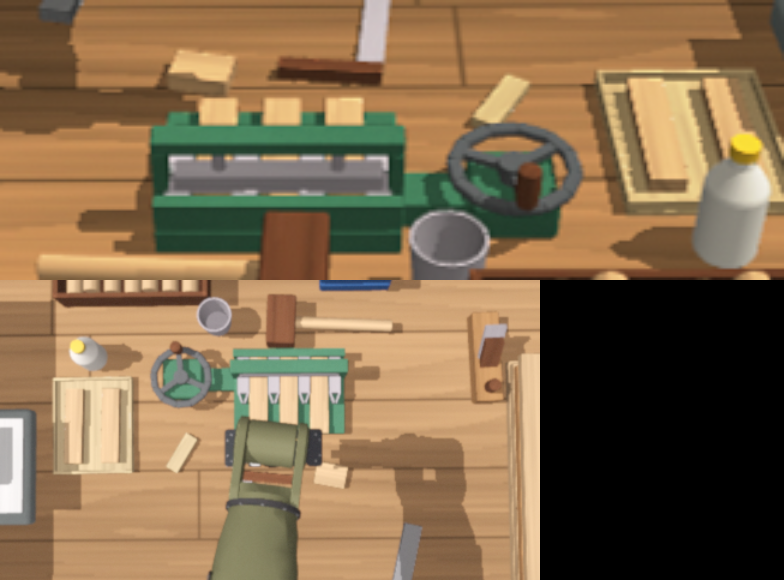

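```bash
python3 -c "
from h import *
print(ctrl.hand_in())"
```

```text
the job is handed in; nothing more can be done
None
```

The job is done and handed in at about 65 s on the robot clock. The system gave no verdict.

**What I did**
- I wound the wheel anticlockwise about 388° to its open stop, where it took 22 N without moving and the bar sat about 14 mm clear of the slats. It seems to have started about 0.7 rad open.
- I laid the two pressed slats flat and side by side in the tray.
- I slid each of the three blanks into its own lane until it met the end stop at 10–21 N. One blank had been knocked aside on the bench, so I measured it again before picking it.
- I then wound the wheel clockwise about 430° (7.5 rad) to the shut stop, at 22 N.

**Last checks**
- **Blanks:** all three fronts are in line within 0.5 mm, and the bar is down on them.
- **Pressed slats:** both are flat in the tray, with their tops at 26 mm.
- **Wheel:** the knob eased back about 0.1 rad after I let go, as the task said it might.
- **Other things on the bench:** by eye, in the last pictures, nothing else had moved.

**What went wrong**
- The grip came off the knob twice at the open stop. The first may have been the grip slackening; the second was me pulling against the stop. No other check failed.

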